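Close up the tea shelf with pushes only

TASK

The big tea jar has just been refilled from the packs in the tilt-out bin, and both were left open. Close them up with light pushes, gripping and lifting nothing: tip the jar's lid over so that it drops shut and then push its latch plate down flat against the jar's neck, and push the hanging bin back upright until its front is flush with its case. Keep the jar standing where it is and leave everything else undisturbed.

Things in the scene. Friction and masses are not known exactly. Their poses are not given: they have to be found in the camera images.
- jar: Big ribbed glass jar with its lid open, loose on the table, about 0.75 kg: 104 mm across, 100 mm high without lid, 116 with it shut. Origin: centre of its underside; z up; its latch side (front) is -x and faces the robot, give or take 20 degrees; the lid hinge is on its +x side. Pushed near the top with more than about 5 N it slides or rocks.
- lid_hinge (a point): Middle of the lid's hinge axis, behind the jar's rim: 56 mm to +x of the jar's centre line, 104 mm above the table; the axis runs along the jar's y.
- lid (a joint): Angle of the flat wooden lid (104 mm across, 14 mm thick, 0.12 kg): 0 = shut on the jar; grows as its front rim lifts; 1.57 = on edge; more = leaning away past upright; stop at 2.05. Starts at 1.6 to 1.9. Its stiffish hinge (0.045 N m) holds it where it is left above about 1.1 rad; pushed below that it drops shut by itself (surely below 0.9).
- lid_front (a point): Point on the lid's outer (upper) face at its front rim, 108 mm from the hinge and 11 mm off the hinge plane: at the top of the lid while it stands open.
- latch (a joint): Angle of the steel latch plate (34 mm wide, 38 mm long, rolled 6 mm end) hinged on the lid's front rim: 0 = hanging flat against the jar's neck with the lid shut (latched); grows as its end swings out from the jar; stop at 1.6. Starts at 0.7 to 1.1, stays where it is left (0.02 N m). Latched, its end is 77 mm high and its outermost face 63 mm in front of the jar's centre line.
- latch_hinge (a point): Middle of the latch plate's hinge on the lid's front rim. With the lid shut: 57 mm in front (-x) of the jar's centre line and 112 mm above the table.
- latch_end (a point): Centre of the latch plate's rolled lower end, 35 mm from its hinge.
- case: Fixed pale wooden case that holds the tilt-out bin: 210 mm wide, 200 deep, 170 high. Origin: foot of its front face, midway across; x points into the case (away from the robot, give or take 12 degrees), y across, z up. The bin fills its front. Bowl and whisk holder stand on its top, at least 70 mm back from the front edge.
- bin (a joint): Angle of the bamboo tilt-out bin (front panel 180 mm wide, 12 thick): 0 = shut, panel upright and flush with the case front, spanning 16 to 150 mm above the table; grows as its top tips out towards the robot; stop at 0.6. Starts at 0.28 to 0.5 and stays where it is left (stiff wooden pivot, about 0.3 N m).
- bin_hinge (a point): Middle of the bin's hinge line, which runs across the case 22 mm above the table and 6 mm behind the case's front face.
- bin_top (a point): Middle of the upper outer edge of the bin's front panel, 128 mm above the hinge line when shut.
- whisk: Bamboo whisk on its ceramic holder, one piece, 58 mm across, 151 mm high, loose on the case top. Origin: centre of underside. Leave alone.
- bowl: Dark rounded tea bowl, 112 mm across, 64 mm high, loose on the case top. Origin: centre of underside. Leave alone.
- scoop: Slim wooden scoop, 185 mm long along its x, 10 mm high, lying loose on the table in front, in the middle. Origin: on its underside near mid-length. Leave alone.
- caddy: Dark lacquered round tea caddy, 69 mm across, 73 mm high, loose, standing between jar and case. Origin: centre of underside. Leave alone.
- tin: Aluminium tea tin, 70 mm across, 95 mm high, loose, out to one side. Origin: centre of underside. Leave alone.
- small_jar: Small ribbed glass jar, already shut and latched, 72 mm across, 91 mm high, loose, out to one side. Origin: centre of underside. Leave alone.

How it is judged:
By the outcome, as a careful person would: the job done as asked, in the order asked, and still so for the second after the job is handed in, with the robot touching nothing.
It also fails if it takes over 54 s, if anything falls off the work surface, if the arm or the gripper's body presses on something with over 40 N, if the wrist force passes 120 N, or if a joint passes its speed limit or range.

ROBOT

A 6-joint arm with a two-finger parallel gripper is mounted at the origin on the work surface. World frame = base frame: x ahead of the robot, y to its left, z up, the work surface at z = 0. Lengths are in m, angles in rad, forces in N, time in s.
With the tool pointing down it reaches from about 0.35 to 0.975 m from the base axis. Payload 17.4 kg.
Tool frame: the origin (TCP) lies midway between the tips of the shut fingers; the grasp point (between the pads) lies 19 mm behind it (env.hold_point_z is the distance from the TCP to the grasp point, in m); z points along the fingers, y is the line along which they close (so a half turn about z gives the same grasp; the last joint's range is limited). The gripper opens to 85 mm and grips with 20 to 120 N. Pads are 22 mm wide; open, the fingers measure 114 mm over their backs; the gripper's body (76 mm by 85 mm) begins 54 mm behind the grasp point. The pads swing forward as they close: fully open they stand 13 mm farther back than shut.
Start: joints at [1.104, 0.116, 1.442, -0, 1.584, -0.038], TCP at [0.281, 0.614, 0.231] pointing down, gripper open.
Joint ranges: [-2.83, 2.83], [-0.83, 2.19], [0.07, 2.5], [-1.14, 4.28], [0.01, 3], [-2.97, 2.97]. Speed limits (rad/s): [1.89, 1.89, 2.22, 3.14, 3.14, 3.14].

INTERFACE

Orientations are given as a unit quaternion [w, x, y, z].
In Python, from station import monitor, imaging, job, search_frame, pinpoint, env gives the robot as it stands.
- The arm moves only by the tool send_rows, never from a script. Its argument "motion" is a list of rows, each an object with "travel": the shift along the tool's x, y, z in units of 0.03 m (1.0 is 0.03 m), a list of three; "twist": the turn about the tool's z in units of 6 degrees (1.0 is 6 degrees); "claw": the closure, from 0 (fully open) to 1 (shut). In form: [{"travel": [tx, ty, tz], "twist": twist, "claw": claw}, ...]. A call has 1 to 5 rows; each row shifts and turns the commanded pose from where the row before left it, along the tool's axes as they then stand; what a row does not reach is not made up. A row lasts 1/8 s, in which the tool goes at most 62.5 mm and 10.7 degrees, less where a joint would pass 70% of its speed; a pose out of reach is approached as far as the arm can. A call with a number of a shift or a turn outside -1 to 1 is refused whole. A call with a gripper value outside its range is refused whole. The fingers move at their own pace and stop on an object; the grip force is fixed at half the most. Time passes only in rows, so rows that do not move let the fingers close. It gives the time, the measured TCP pose, the force, the opening and the grip force at its end, in the units of the state.
- monitor.sense(): the state, without advancing time (a new reading comes with each control period).
- imaging.snapshot(name): name is "scene" or "side" or "wrist"; returns (picture, depth): 400x640x3 uint8, red, green, blue; 400x640 float32, m along the optical axis (not along the pixel's ray), 0 where there is no reading.
- imaging.camera_info(name): a dict with "fx", "fy", "cx", "cy" (pixels), "R" (3x3) and "t" (3): a world point X has camera coordinates R X + t. Camera axes: x right, y down, z forward; pixel columns grow to the right and rows downward; lengths in m; the calibration is good to about 2 mm. A picture is of the moment at which its call begins: read the wrist's pose just before it. camera_info takes no time and is no camera call; for the wrist camera it gives the pose at the moment of the call.
- job.sign_off(): hands the job in; it is judged then, once.
Trained networks look in the newest picture that a camera, given by its name, has taken for a name from the list of things; names that differ only in an ending like _2 or _b are one class to them, and where a whole thing is asked for, a point or a joint stands for the part that bears it (a point fixed in the world has none). Each returns a list of dicts, best first, with "score" (0 to 1); they miss things now and then, are a little off and sometimes report something else, mostly with a low value. They report only what shows in the picture. A call takes as long as a camera call.
- search_frame(thing, camera): "extent" ([left, top, right, bottom] in pixels, round what is visible of it).
- pinpoint(thing, camera): "pixel" ([column, row] in pixels: a listed point, or the origin of a listed thing).
The state is a dict: "time_s": time; "joint_pos": joint angles; "qvel": joint speeds; "tau": joint torques, N m; "eef_pos": TCP position; "ee_rot": TCP orientation; "force": force on the tool from outside, world axes, zero at the start; "torque": the same for the moment, N m; "width": opening from 0.0 (shut) to 1.0 (fully open); "grasp_force": force on a finger pad.
Only numpy, scipy, OpenCV 4.12 (cv2) and the standard library are available. Lean on these libraries where they do the work, as an engineer would, in place of code of your own. Each camera call takes 0.05 s, during which the arm holds its last target. There are 200 camera calls.

## Working session

There is one attempt and no reset: what is moved stays moved. The work goes in short steps, Python scripts to look and compute and a tool call to move; the robot and the scene stay as the last step left them, time stands still between calls to the robot, and variables do not carry over. Pictures are saved under pics/ and viewed, at most 10 in all, crops included, and the job is handed in when it is done.

Besides the shell and the picture viewer there is one more tool, called after "Emit:" by a JSON object that holds its "api" and its "payload", one argument or row to a line. send_rows: Moves the arm, as the interface text tells. Its arguments: {"type":"object","properties":{"motion":{"type":"array","items":{"type":"object","properties":{"travel":{"type":"array","items":{"type":"number","minimum":-1,"maximum":1}},"twist":{"type":"number","minimum":-1,"maximum":1},"claw":{"type":"number"}}}}},"required":["motion"]}

```bash
mkdir -p pics; ls; cat > h.py <<'E'
import numpy as np, cv2
from station import monitor, imaging, job, search_frame, pinpoint, env
def snap(n,save=None):
    p,d=imaging.snapshot(n)
    if save: cv2.imwrite('pics/'+save+'.png',p[:,:,::-1])
    return p,d,imaging.camera_info(n)
def world(c,u,v,z):
    return np.array(c['R']).T@(np.array([(u-c['cx'])/c['fx'],(v-c['cy'])/c['fy'],1])*z-np.array(c['t']))
def proj(c,X):
    q=np.array(c['R'])@X+np.array(c['t']); return c['fx']*q[0]/q[2]+c['cx'],c['fy']*q[1]/q[2]+c['cy']
def ray(c):
    return -np.array(c['R']).T@np.array(c['t'])
def cloud(d,c):
    v,u=np.nonzero(d>0);z=d[v,u]
    P=np.stack([(u-c['cx'])/c['fx']*z,(v-c['cy'])/c['fy']*z,z],1)
    return (P-np.array(c['t']))@np.array(c['R']),u,v
E
python3 - <<'E'
from h import *
for n in['scene','side']:
    p,d,c=snap(n,n+'0'); print(n,'cam',ray(c).round(3))
    for t in['jar','lid_hinge','lid_front','latch_hinge','latch_end','case','bin_hinge','bin_top','caddy','tin','small_jar','scoop','whisk','bowl']:
        for r in pinpoint(t,n)[:1]:
            u,v=r['pixel'];z=d[int(np.clip(v,0,399)),int(np.clip(u,0,639))]
            print(t,round(r['score'],2),np.round([u,v]),world(c,u,v,z).round(3))
print(monitor.sense())
E
```

```text
pics
scene cam [1.085 0.615 1.044]
jar 0.92 [277. 186.] [ 0.585 -0.167  0.046]
lid_hinge 0.86 [262. 172.] [ 0.633 -0.171  0.137]
lid_front 0.69 [251. 149.] [ 0.642 -0.208  0.215]
latch_hinge 0.65 [252. 147.] [ 0.64  -0.205  0.223]
latch_end 0.63 [253. 137.] [ 0.626 -0.215  0.249]
bin_top 0.71 [385. 223.] [0.483 0.214 0.143]
caddy 0.57 [292. 238.] [0.675 0.034 0.046]
tin 0.71 [421. 342.] [0.622 0.491 0.05 ]
small_jar 0.68 [241. 134.] [ 0.529 -0.479  0.034]
scoop 0.57 [344. 204.] [0.44  0.009 0.002]
whisk 0.88 [317. 236.] [0.684 0.158 0.194]
bowl 0.85 [352. 258.] [0.65  0.254 0.176]
side cam [ 0.047 -0.878  1.084]
jar 0.87 [356. 264.] [ 0.521 -0.248  0.064]
lid_hinge 0.75 [375. 235.] [ 0.614 -0.214  0.11 ]
lid_front 0.93 [388. 214.] [ 0.637 -0.236  0.214]
latch_hinge 0.41 [289. 195.] [ 0.517  0.21  -0.   ]
latch_end 0.62 [381. 206.] [ 0.628 -0.212  0.232]
case 0.8 [290. 193.] [0.521 0.207 0.008]
bin_hinge 0.62 [292. 190.] [0.513 0.17  0.056]
bin_top 0.8 [276. 174.] [ 0.532  0.36  -0.006]
caddy 0.63 [343. 212.] [ 0.625 -0.011  0.034]
tin 0.73 [275. 149.] [0.521 0.31  0.158]
small_jar 0.
[... 162 characters left out ...]
 ]
{'time_s': 1.5, 'joint_pos': array([ 1.10416814e+00,  1.15979324e-01,  1.44160663e+00, -2.16681704e-06,
        1.58399464e+00, -3.78051159e-02]), 'qvel': array([-1.32290589e-06, -7.48467745e-04,  1.40566476e-03, -1.12061466e-04,
        1.24034263e-04,  1.08964269e-03]), 'tau': array([ 2.36899956e-03, -7.31755543e+01, -6.32631183e+01,  8.06133698e-05,
        8.18280569e-04, -1.85609156e-05]), 'eef_pos': array([0.28067855, 0.61387965, 0.23131296]), 'ee_rot': array([2.55418390e-06, 2.12772488e-01, 9.77101770e-01, 5.57024066e-06]), 'force': array([0.08166638, 0.8069832 , 0.22983241]), 'torque': array([-0.0450241 , -0.01553192, -0.00072909]), 'grasp_force': 0.0, 'width': 1.0006583637371336}
```

View pics/scene0.png

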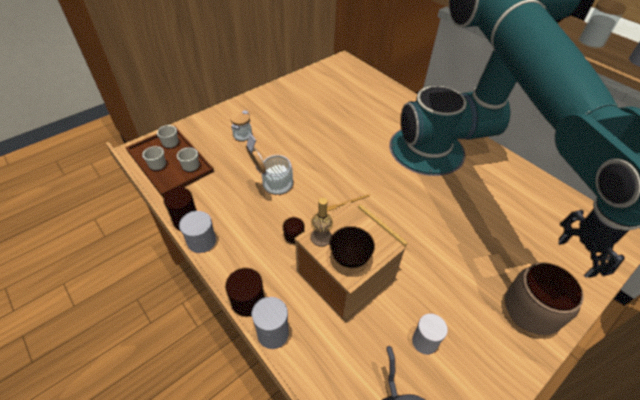

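View pics/side0.png

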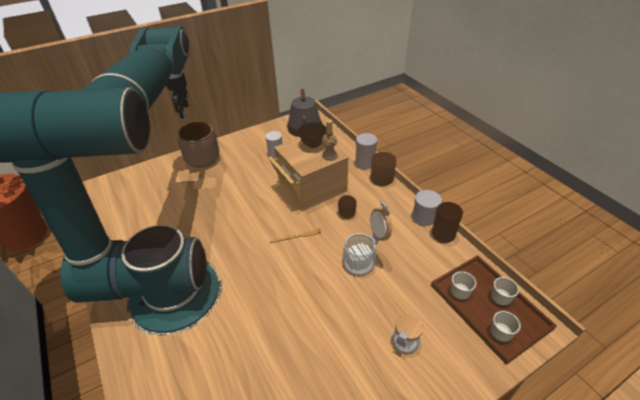

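```bash
python3 - <<'E'
from h import *
P=[]
for n in['scene','side']:
    p,d,c=snap(n); X,u,v=cloud(d,c); P.append(X)
P=np.concatenate(P); np.save('cloud.npy',P)
# jar neck circle fit and lid
j=P[(P[:,0]>.45)&(P[:,0]<.75)&(P[:,1]>-.32)&(P[:,1]<-.08)]
for a in np.arange(.01,.26,.02):
    s=j[(j[:,2]>a)&(j[:,2]<a+.02)]
    if len(s)>5: print('jar z',round(a,2),len(s),np.percentile(s,[2,50,98],axis=0)[:,:2].round(3).tolist())
b=P[(P[:,0]>.38)&(P[:,0]<.9)&(P[:,1]>.06)&(P[:,1]<.42)]
for a in np.arange(.01,.3,.02):
    s=b[(b[:,2]>a)&(b[:,2]<a+.02)]
    if len(s)>5: print('case z',round(a,2),len(s),np.percentile(s,[2,50,98],axis=0)[:,:2].round(3).tolist())
E
```

```text
jar z 0.01 244 [[0.504, -0.263], [0.557, -0.209], [0.609, -0.155]]
jar z 0.03 333 [[0.506, -0.262], [0.559, -0.203], [0.609, -0.157]]
jar z 0.05 705 [[0.506, -0.261], [0.558, -0.209], [0.608, -0.158]]
jar z 0.07 482 [[0.508, -0.26], [0.552, -0.215], [0.608, -0.16]]
jar z 0.09 437 [[0.512, -0.255], [0.562, -0.207], [0.612, -0.163]]
jar z 0.11 68 [[0.607, -0.253], [0.612, -0.219], [0.63, -0.179]]
jar z 0.13 145 [[0.608, -0.267], [0.615, -0.22], [0.634, -0.168]]
jar z 0.15 176 [[0.611, -0.269], [0.619, -0.219], [0.638, -0.165]]
jar z 0.17 207 [[0.614, -0.266], [0.624, -0.217], [0.642, -0.168]]
jar z 0.19 217 [[0.62, -0.254], [0.632, -0.215], [0.644, -0.179]]
jar z 0.21 67 [[0.632, -0.237], [0.64, -0.219], [0.645, -0.201]]
jar z 0.23 86 [[0.624, -0.234], [0.629, -0.215], [0.637, -0.2]]
case z 0.01 706 [[0.519, 0.068], [0.715, 0.193], [0.891, 0.319]]
case z 0.03 706 [[0.515, 0.069], [0.717, 0.191], [0.893, 0.319]]
case z 0.05 781 [[0.509, 0.071], [0.717, 0.181], [0.896, 0.319]]
case z 0.07 818 [[0.503, 0.07], [0.717, 0.183], [0.895, 0.319]]
case z 0.09 1795 [[0.505, 0.064], [0.846, 0.125], [0.898, 0.318]]
case z 0.11 1592 [[0.494, 0.105], [0.852, 0.219], [0.898, 0.318]]
case z 0.13 1066 [[0.485, 0.104], [0.556, 0.212], [0.722, 0.319]]
case z 0.15 3172 [[0.52, 0.106], [0.602, 0.212], [0.72, 0.318]]
case z 0.17 2663 [[0.524, 0.113], [0.64, 0.228], [0.717, 0.314]]
case z 0.19 690 [[0.607, 0.138], [0.647, 0.224], [0.698, 0.295]]
case z 0.21 701 [[0.602, 0.135], [0.647, 0.234], [0.703, 0.299]]
case z 0.23 575 [[0.6, 0.13], [0.663, 0.197], [0.706, 0.301]]
case z 0.25 181 [[0.649, 0.132], [0.671, 0.156], [0.687, 0.175]]
case z 0.27 81 [[0.657, 0.14], [0.67, 0.157], [0.679, 0.164]]
case z 0.29 75 [[0.657, 0.14], [0.671, 0.155], [0.678, 0.164]]
```

The scene view shows the jar at (277,176) with its lid open and leaning back. The bin is tipped out at (385,223) and the gripper is at (600,245). In the side view the jar is at (358,255), the lid at (380,222), the latch end at (383,207), and clutter stands behind it at (427,208) and (447,222).

```bash
python3 - <<'E'
from h import *
P=np.load('cloud.npy')
def box(*b): 
    m=np.ones(len(P),bool)
    for i in range(3): m&=(P[:,i]>b[2*i])&(P[:,i]<b[2*i+1])
    return P[m]
# lid faces split by camera
for n in['scene','side']:
    p,d,c=snap(n); Q,u,v=cloud(d,c)
    m=(Q[:,0]>.59)&(Q[:,0]<.66)&(Q[:,1]>-.27)&(Q[:,1]<-.16)&(Q[:,2]>.125)&(Q[:,2]<.205)
    s=Q[m];o=s.mean(0)
    for _ in range(3):
        n_=np.linalg.svd(s-o,full_matrices=False)[2][2]; r=(s-o)@n_; s=s[abs(r)<.004]; o=s.mean(0)
    n_*=np.sign(n_[0]); print(n,'lid n',n_.round(3),o.round(3),len(s),'yaw',np.degrees(np.arctan2(n_[1],n_[0])).round(1),'lean',np.degrees(np.arcsin(n_[2])).round(1))
    m=(Q[:,0]>.62)&(Q[:,0]<.8)&(Q[:,1]>-.32)&(Q[:,1]<-.08)&(Q[:,2]>.02); 
    for x in np.arange(.64,.8,.02):
        k=m&(Q[:,0]>x)&(Q[:,0]<x+.02)
        if k.any(): print(' behind',x.round(2),k.sum(),Q[k,2].max().round(3),Q[k,1].min().round(3),Q[k,1].max().round(3))
# case: top front edge, left/right edges; min-area rect of top
t=box(.5,.76,.06,.36,.162,.176)[:,:2].astype(np.float32); print('case top',cv2.minAreaRect(t),cv2.boxPoints(cv2.minAreaRect(t)).round(3).tolist())
for y in np.arange(.11,.32,.03):
    s=box(.44,.6,y,y+.02,.16,.18); e=box(.44,.6,y,y+.02,.10,.155)
    print('y',y.round(2),'case front',np.percentile(s[:,0],2).round(4),'bin min x',np.percentile(e[:,0],2).round(4),'z there',e[e[:,0]<np.percentile(e[:,0],5)][:,2].mean().round(3))
j=box(.49,.63,-.28,-.14,.02,.08)[:,:2].astype(np.float32); print(cv2.minEnclosingCircle(j))
l=box(.58,.68,-.28,-.14,.222,.27); print('latch',l.min(0),l.max(0))
E
```

```text
scene lid n [ 0.991 -0.04  -0.125] [ 0.634 -0.204  0.166] 120 yaw -2.3 lean -7.2
 behind 0.64 63 0.226 -0.237 -0.17
side lid n [ 0.971 -0.067 -0.232] [ 0.619 -0.223  0.166] 368 yaw -3.9 lean -13.4
 behind 0.64 6 0.216 -0.235 -0.197
case top ((0.6202715039253235, 0.21002382040023804), (0.20465834438800812, 0.21687942743301392), 1.8906892538070679) [[0.5139999985694885, 0.3149999976158142], [0.5220000147819519, 0.09799999743700027], [0.7260000109672546, 0.10499999672174454], [0.718999981880188, 0.32199999690055847]]
y 0.11 case front 0.5232 bin min x 0.4886 z there 0.144
y 0.14 case front 0.5217 bin min x 0.4869 z there 0.143
y 0.17 case front 0.5207 bin min x 0.4865 z there 0.143
y 0.2 case front 0.5197 bin min x 0.485 z there 0.143
y 0.23 case front 0.5192 bin min x 0.4846 z there 0.142
y 0.26 case front 0.5194 bin min x 0.4839 z there 0.142
y 0.29 case front 0.5188 bin min x 0.4852 z there 0.138Traceback (most recent call last):
  File "<stdin>", line 23, in <module>
    return _quantile_unchecked(
        a, q, axis, out, overwrite_input, method, keepdims, weights)
    return _ureduce(a,
                    func=_quantile_ureduce_func,
    ...<5 lines>...
                    overwrite_input=overwrite_input,
                    method=method)
    r = func(a, **kwargs)
    result = _quantile(arr,
                       quantiles=q,
    ...<2 lines>...
                       out=out,
                       weights=wgt)
    slices_having_nans = np.isnan(arr[-1, ...])
                                  ~~~^^^^^^^^^
IndexError: index -1 is out of bounds for axis 0 with size 0
```

Emit:
{"api": "send_rows", "payload": {
  "motion": [
    {"travel":[0,0,-0.9],"twist":-0.7,"claw":1},
    {"travel":[0,0,-0.9],"twist":-0.7,"claw":1},
    {"travel":[0,0,-0.9],"twist":-0.7,"claw":1},
    {"travel":[0,0,-0.9],"twist":-0.7,"claw":1},
    {"travel":[0,0,-0.9],"twist":-0.7,"claw":1}
  ]
}}

```text
time_s: 2.33
eef_pos: [0.2806, 0.6138, 0.3673]
ee_rot: [0.0, 0.03, 1.0, 0.0]
force: [0.0, 0.3, -0.2]
width: -0.001
grasp_force: 0.0
```

Emit:
{"api": "send_rows", "payload": {
  "motion": [
    {"travel":[-0.56,-0.96,0],"twist":0,"claw":1},
    {"travel":[-0.56,-0.96,0],"twist":0,"claw":1},
    {"travel":[-0.56,-0.96,0],"twist":0,"claw":1},
    {"travel":[-0.56,-0.96,0],"twist":0,"claw":1},
    {"travel":[-0.56,-0.96,0],"twist":0,"claw":1}
  ]
}}

```text
time_s: 2.95
eef_pos: [0.3559, 0.4639, 0.3664]
ee_rot: [0.0, 0.031, 1.0, 0.0]
force: [0.4, 0.5, -0.2]
width: -0.0
grasp_force: 0.0
```

Emit:
{"api": "send_rows", "payload": {
  "motion": [
    {"travel":[-0.56,-0.96,0],"twist":0,"claw":1},
    {"travel":[-0.56,-0.96,0],"twist":0,"claw":1},
    {"travel":[-0.56,-0.96,0],"twist":0,"claw":1},
    {"travel":[-0.56,-0.96,0],"twist":0,"claw":1},
    {"travel":[-0.56,-0.96,0],"twist":0,"claw":1}
  ]
}}

```text
time_s: 3.58
eef_pos: [0.4307, 0.315, 0.3664]
ee_rot: [0.0, 0.031, 1.0, 0.0]
force: [-0.0, 0.1, 0.1]
width: 0.002
grasp_force: 0.0
```

Emit:
{"api": "send_rows", "payload": {
  "motion": [
    {"travel":[-0.56,-0.96,0],"twist":0,"claw":1},
    {"travel":[-0.56,-0.96,0],"twist":0,"claw":1},
    {"travel":[-0.56,-0.96,0],"twist":0,"claw":1},
    {"travel":[-0.56,-0.96,0],"twist":0,"claw":1},
    {"travel":[-0.56,-0.96,0],"twist":0,"claw":1}
  ]
}}

```text
time_s: 4.2
eef_pos: [0.5056, 0.166, 0.3665]
ee_rot: [0.0, 0.031, 1.0, 0.0]
force: [-0.3, -0.2, -1.2]
width: 0.0
grasp_force: 0.0
```

Emit:
{"api": "send_rows", "payload": {
  "motion": [
    {"travel":[-0.56,-0.96,0],"twist":0,"claw":1},
    {"travel":[-0.56,-0.96,0],"twist":0,"claw":1},
    {"travel":[-0.56,-0.96,0],"twist":0,"claw":1},
    {"travel":[-0.56,-0.96,0],"twist":0,"claw":1},
    {"travel":[-0.56,-0.96,0],"twist":0,"claw":1}
  ]
}}

```text
time_s: 4.82
eef_pos: [0.5805, 0.017, 0.3664]
ee_rot: [0.0, 0.031, 1.0, 0.0]
force: [0.8, 0.5, 0.9]
width: -0.001
grasp_force: 0.0
```

Emit:
{"api": "send_rows", "payload": {
  "motion": [
    {"travel":[-0.56,-0.96,0],"twist":0,"claw":1},
    {"travel":[-0.56,-0.96,0],"twist":0,"claw":1},
    {"travel":[-0.56,-0.96,0],"twist":0,"claw":1},
    {"travel":[-0.56,-0.96,0],"twist":0,"claw":1},
    {"travel":[-0.56,-0.96,0],"twist":0,"claw":1}
  ]
}}

```text
time_s: 5.45
eef_pos: [0.6554, -0.1319, 0.3663]
ee_rot: [0.0, 0.031, 1.0, -0.0]
force: [-0.9, 0.0, 0.3]
width: 0.0
grasp_force: 0.0
```

Emit:
{"api": "send_rows", "payload": {
  "motion": [
    {"travel":[-0.56,-0.96,0],"twist":0,"claw":1},
    {"travel":[-0.56,-0.96,0],"twist":0,"claw":1},
    {"travel":[-0.56,-0.94,0],"twist":0,"claw":1},
    {"travel":[0,0,0.9],"twist":0,"claw":1},
    {"travel":[0,0,0.9],"twist":0,"claw":1}
  ]
}}

```text
time_s: 6.08
eef_pos: [0.7001, -0.2201, 0.3114]
ee_rot: [-0.0, 0.031, 1.0, 0.0]
force: [-0.8, 0.2, -0.3]
width: -0.002
grasp_force: 0.0
```

```bash
python3 - <<'E'
from h import *
print(monitor.sense()['eef_pos'])
p,d,c=snap('side','side1')
cv2.imwrite('pics/side1c.png',cv2.resize(p[130:300,290:490,::-1],None,fx=3.5,fy=3.5))
Q,u,v=cloud(d,c)
m=(Q[:,0]>.59)&(Q[:,0]<.8)&(Q[:,1]>-.29)&(Q[:,1]<-.14)&(Q[:,2]>.1)
for a in np.arange(.1,.42,.02):
    k=m&(Q[:,2]>a)&(Q[:,2]<a+.02)
    if k.sum()>3: print(a.round(2),k.sum(),np.percentile(Q[k],[3,50,97],axis=0)[:,:2].round(3).tolist())
E
```

```text
[ 0.70014491 -0.22014027  0.3113502 ]
0.1 33 [[0.598, -0.238], [0.611, -0.22], [0.615, -0.192]]
0.12 82 [[0.608, -0.262], [0.611, -0.226], [0.619, -0.181]]
0.14 117 [[0.61, -0.268], [0.615, -0.228], [0.624, -0.171]]
0.16 138 [[0.614, -0.269], [0.619, -0.228], [0.63, -0.171]]
0.18 147 [[0.618, -0.262], [0.625, -0.232], [0.634, -0.182]]
0.2 80 [[0.626, -0.245], [0.633, -0.226], [0.64, -0.195]]
0.22 19 [[0.625, -0.236], [0.628, -0.224], [0.637, -0.206]]
0.24 21 [[0.623, -0.236], [0.628, -0.219], [0.629, -0.203]]
0.3 13 [[0.688, -0.228], [0.691, -0.225], [0.699, -0.214]]
0.32 51 [[0.688, -0.236], [0.692, -0.229], [0.705, -0.207]]
0.34 51 [[0.686, -0.251], [0.69, -0.225], [0.707, -0.197]]
0.36 123 [[0.684, -0.26], [0.69, -0.231], [0.71, -0.179]]
0.38 167 [[0.682, -0.281], [0.689, -0.229], [0.704, -0.167]]
0.4 187 [[0.681, -0.28], [0.689, -0.241], [0.704, -0.166]]
```

View pics/side1c.png

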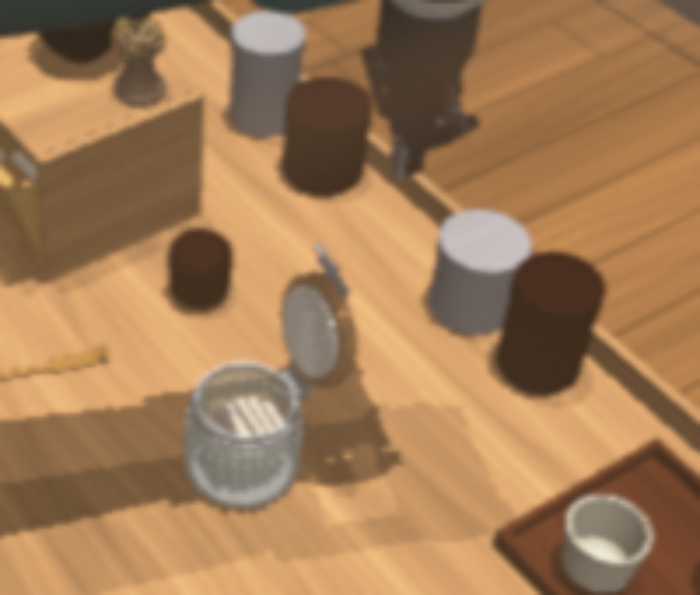

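The crop shows the fingertips at (405,165), behind and above the lid at (318,330). The latch stands up at (325,265) and the space behind the lid is clear.

Emit:
{"api": "send_rows", "payload": {
  "motion": [
    {"travel":[0,0,0.97],"twist":0,"claw":1},
    {"travel":[0,0,0.97],"twist":0,"claw":1},
    {"travel":[0,0,0.97],"twist":0,"claw":1},
    {"travel":[0,0,0.95],"twist":0,"claw":1},
    {"travel":[0.8,0,0],"twist":0,"claw":1}
  ]
}}

```text
time_s: 6.75
eef_pos: [0.6757, -0.2177, 0.1936]
ee_rot: [-0.002, 0.031, 1.0, 0.001]
force: [-0.1, 0.6, 1.2]
width: -0.001
grasp_force: 0.0
```

Emit:
{"api": "send_rows", "payload": {
  "motion": [
    {"travel":[0.3,0,0],"twist":0,"claw":1},
    {"travel":[0.3,0,0],"twist":0,"claw":1},
    {"travel":[0.3,0,0],"twist":0,"claw":1},
    {"travel":[0.3,0,0],"twist":0,"claw":1},
    {"travel":[0.3,0,0],"twist":0,"claw":1}
  ]
}}

```text
time_s: 7.38
eef_pos: [0.6307, -0.2153, 0.1966]
ee_rot: [0.0, 0.031, 1.0, -0.0]
force: [1.3, 0.2, -0.2]
width: -0.002
grasp_force: 0.3
```

Emit:
{"api": "send_rows", "payload": {
  "motion": [
    {"travel":[0.3,0,0.15],"twist":0,"claw":1},
    {"travel":[0.3,0,0.15],"twist":0,"claw":1},
    {"travel":[0.3,0,0.15],"twist":0,"claw":1},
    {"travel":[0.3,0,0.15],"twist":0,"claw":1},
    {"travel":[0.3,0,0.15],"twist":0,"claw":1}
  ]
}}

```text
time_s: 8.0
eef_pos: [0.5856, -0.2125, 0.1736]
ee_rot: [-0.0, 0.031, 1.0, 0.0]
force: [0.4, -0.6, -1.3]
width: 0.002
grasp_force: 0.0
```

```bash
cat > look.py <<'E'
from h import *
import sys
p,d,c=snap('side')
cv2.imwrite('pics/%s.png'%sys.argv[1],cv2.resize(p[150:300,290:450,::-1],None,fx=4,fy=4))
Q,u,v=cloud(d,c)
m=(Q[:,0]>.44)&(Q[:,0]<.68)&(Q[:,1]>-.29)&(Q[:,1]<-.14)
for a in np.arange(.02,.24,.02):
    k=m&(Q[:,2]>a)&(Q[:,2]<a+.02)
    if k.sum()>3: print(a.round(2),k.sum(),np.percentile(Q[k],[1,50,99],axis=0)[:,:2].round(3).tolist())
for t in ['lid_front','latch_hinge','latch_end','jar']:
    print(t,[(r['score'],np.round(r['pixel'])) for r in pinpoint(t,'side')[:1]])
print(monitor.sense()['force'])
E
python3 look.py s2
```

```text
0.02 130 [[0.504, -0.263], [0.527, -0.247], [0.592, -0.163]]
0.04 360 [[0.504, -0.263], [0.562, -0.204], [0.605, -0.161]]
0.06 284 [[0.505, -0.262], [0.547, -0.229], [0.606, -0.163]]
0.08 268 [[0.51, -0.257], [0.551, -0.218], [0.601, -0.164]]
0.1 26 [[0.512, -0.256], [0.551, -0.224], [0.62, -0.17]]
0.12 31 [[0.581, -0.262], [0.605, -0.226], [0.614, -0.174]]
0.14 51 [[0.562, -0.265], [0.584, -0.251], [0.597, -0.174]]
0.16 86 [[0.551, -0.264], [0.569, -0.244], [0.587, -0.169]]
0.18 106 [[0.549, -0.248], [0.564, -0.225], [0.591, -0.178]]
0.2 130 [[0.517, -0.228], [0.541, -0.21], [0.58, -0.19]]
0.22 86 [[0.569, -0.253], [0.575, -0.225], [0.595, -0.168]]
lid_front [(0.8, array([362., 221.]))]
latch_hinge [(0.68, array([362., 224.]))]
latch_end [(0.59, array([347., 223.]))]
jar [(0.78, array([355., 263.]))]
[-0.94649947 -0.2231195   0.4859128 ]
```

Emit:
{"api": "send_rows", "payload": {
  "motion": [
    {"travel":[0.3,0,0.15],"twist":0,"claw":1},
    {"travel":[0.3,0,0.15],"twist":0,"claw":1},
    {"travel":[0.3,0,0.0],"twist":0,"claw":1},
    {"travel":[0,0,0],"twist":0,"claw":1},
    {"travel":[0,0,0],"twist":0,"claw":1}
  ]
}}

```text
time_s: 8.88
eef_pos: [0.5594, -0.2109, 0.1653]
ee_rot: [0.0, 0.031, 1.0, -0.0]
force: [0.3, 0.5, 0.4]
width: 0.002
grasp_force: 0.0
```

```bash
python3 look.py s3
```

```text
0.02 123 [[0.504, -0.264], [0.525, -0.249], [0.591, -0.181]]
0.04 124 [[0.504, -0.264], [0.527, -0.251], [0.594, -0.191]]
0.06 189 [[0.504, -0.263], [0.532, -0.249], [0.597, -0.199]]
0.08 135 [[0.47, -0.258], [0.513, -0.225], [0.61, -0.183]]
0.1 795 [[0.487, -0.261], [0.55, -0.214], [0.611, -0.162]]
0.16 22 [[0.548, -0.225], [0.553, -0.218], [0.564, -0.2]]
0.18 27 [[0.547, -0.227], [0.551, -0.218], [0.563, -0.201]]
0.2 54 [[0.545, -0.244], [0.549, -0.218], [0.567, -0.174]]
0.22 74 [[0.541, -0.259], [0.548, -0.221], [0.568, -0.164]]
lid_front [(0.61, array([292., 195.]))]
latch_hinge [(0.59, array([343., 250.]))]
latch_end [(0.67, array([337., 257.]))]
jar [(0.92, array([359., 267.]))]
[-0.37685781  1.08792759 -0.57511041]
```

View pics/s3.png

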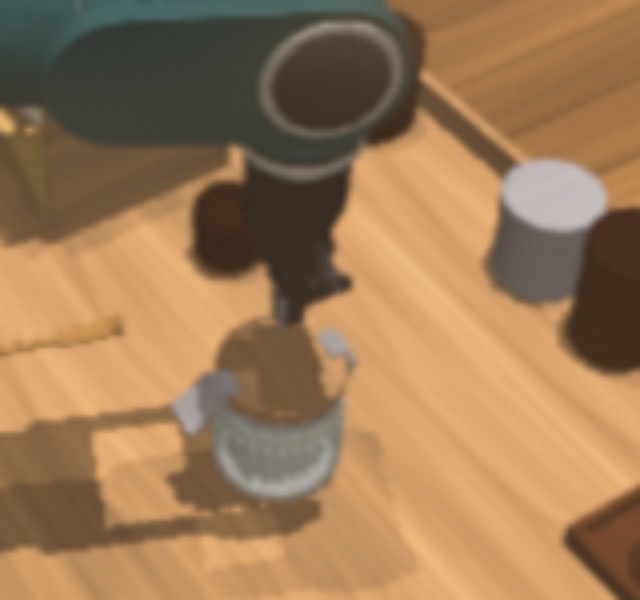

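The lid is shut (crop 280,370). The latch plate still sticks out in front, with its end at about (190,415). Next I go to the front of the jar to push it in.

Emit:
{"api": "send_rows", "payload": {
  "motion": [
    {"travel":[0.95,0,0],"twist":0,"claw":1},
    {"travel":[0.95,0,0],"twist":0,"claw":1},
    {"travel":[0.95,0,0],"twist":0,"claw":1},
    {"travel":[0.95,0,0],"twist":0,"claw":1},
    {"travel":[0.95,0,0],"twist":0,"claw":1}
  ]
}}

```text
time_s: 9.75
eef_pos: [0.4162, -0.2019, 0.165]
ee_rot: [0.0, 0.031, 1.0, -0.0]
force: [0.0, -0.9, 0.4]
width: -0.0
grasp_force: 0.0
```

Emit:
{"api": "send_rows", "payload": {
  "motion": [
    {"travel":[0,0,0.83],"twist":0,"claw":1},
    {"travel":[0,0,0.83],"twist":0,"claw":1},
    {"travel":[0,0,0.83],"twist":0,"claw":1},
    {"travel":[0,0,0.83],"twist":0,"claw":1},
    {"travel":[0,0,0],"twist":0,"claw":1}
  ]
}}

```text
time_s: 10.38
eef_pos: [0.4163, -0.2015, 0.064]
ee_rot: [-0.001, 0.031, 1.0, 0.001]
force: [0.0, -0.2, 0.3]
width: -0.003
grasp_force: 0.0
```

```bash
python3 look.py s4
```

```text
0.02 124 [[0.504, -0.264], [0.525, -0.25], [0.584, -0.183]]
0.04 129 [[0.503, -0.262], [0.527, -0.25], [0.595, -0.193]]
0.06 183 [[0.504, -0.262], [0.529, -0.248], [0.596, -0.197]]
0.08 137 [[0.47, -0.257], [0.513, -0.225], [0.61, -0.183]]
0.1 807 [[0.486, -0.261], [0.551, -0.214], [0.611, -0.163]]
lid_front [(0.89, array([347., 243.]))]
latch_hinge [(0.7, array([341., 251.]))]
latch_end [(0.49, array([335., 257.]))]
jar [(0.81, array([356., 262.]))]
[ 0.41479989 -0.98240365  0.14710993]
```

Emit:
{"api": "send_rows", "payload": {
  "motion": [
    {"travel":[-0.6,0,0],"twist":0,"claw":1},
    {"travel":[-0.4,0,0],"twist":0,"claw":1},
    {"travel":[-0.3,0,0],"twist":0,"claw":1},
    {"travel":[-0.25,0,0],"twist":0,"claw":1},
    {"travel":[-0.25,0,0],"twist":0,"claw":1}
  ]
}}

```text
time_s: 11.25
eef_pos: [0.4711, -0.2053, 0.0652]
ee_rot: [-0.0, 0.031, 1.0, 0.0]
force: [-1.7, -0.5, -1.0]
width: -0.003
grasp_force: 0.5
```

Emit:
{"api": "send_rows", "payload": {
  "motion": [
    {"travel":[-0.1,0,0],"twist":0,"claw":1},
    {"travel":[-0.1,0,0],"twist":0,"claw":1},
    {"travel":[-0.08,0,0],"twist":0,"claw":1},
    {"travel":[0,0,0],"twist":0,"claw":1}
  ]
}}

```text
time_s: 11.75
eef_pos: [0.4795, -0.2059, 0.0655]
ee_rot: [0.0, 0.031, 1.0, -0.0]
force: [0.1, 0.0, 0.2]
width: -0.001
grasp_force: 0.0
```

```bash
python3 look.py s5
```

```text
0.02 117 [[0.504, -0.263], [0.528, -0.252], [0.587, -0.194]]
0.04 122 [[0.504, -0.264], [0.529, -0.25], [0.596, -0.206]]
0.06 175 [[0.469, -0.262], [0.531, -0.249], [0.597, -0.205]]
0.08 97 [[0.468, -0.258], [0.53, -0.243], [0.61, -0.2]]
0.1 691 [[0.467, -0.261], [0.558, -0.218], [0.611, -0.164]]
0.12 48 [[0.462, -0.255], [0.467, -0.221], [0.485, -0.167]]
0.14 86 [[0.461, -0.269], [0.468, -0.251], [0.487, -0.191]]
0.16 67 [[0.459, -0.26], [0.47, -0.244], [0.484, -0.216]]
0.18 58 [[0.443, -0.249], [0.469, -0.242], [0.499, -0.204]]
0.2 118 [[0.442, -0.245], [0.462, -0.238], [0.507, -0.198]]
0.22 133 [[0.442, -0.245], [0.459, -0.237], [0.505, -0.2]]
lid_front [(0.66, array([346., 245.]))]
latch_hinge []
latch_end []
jar [(0.62, array([355., 266.]))]
[-0.32686619  0.34527948 -0.56618324]
```

View pics/s5.png

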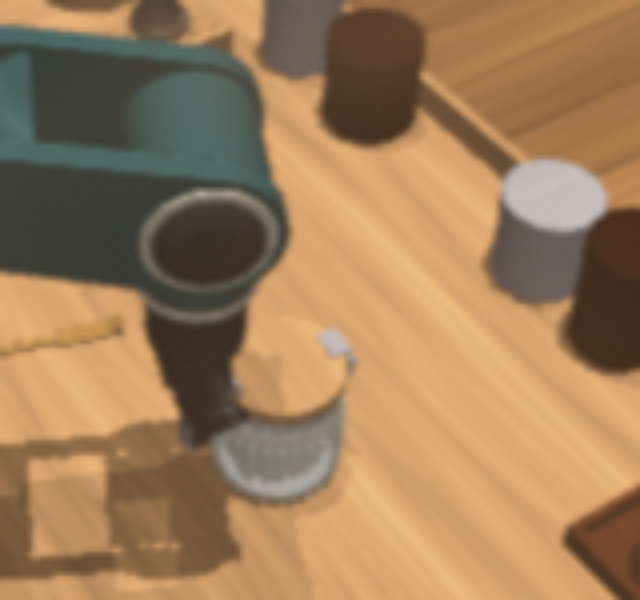

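The fingertips at (200,430) press on the latch plate at the jar's front. The jar hasn't moved. I'll continue in millimetre steps until the force rises.

Emit:
{"api": "send_rows", "payload": {
  "motion": [
    {"travel":[-0.05,0,0],"twist":0,"claw":1},
    {"travel":[0,0,0],"twist":0,"claw":1}
  ]
}}

```text
time_s: 12.25
eef_pos: [0.4809, -0.206, 0.0654]
ee_rot: [0.0, 0.031, 1.0, -0.0]
force: [-0.0, -0.3, 0.2]
width: -0.005
grasp_force: 0.0
```

Emit:
{"api": "send_rows", "payload": {
  "motion": [
    {"travel":[-0.03,0,0],"twist":0,"claw":1},
    {"travel":[0,0,0],"twist":0,"claw":1}
  ]
}}

```text
time_s: 12.5
eef_pos: [0.4817, -0.206, 0.0654]
ee_rot: [-0.0, 0.031, 1.0, 0.0]
force: [-0.7, -0.5, -1.0]
width: -0.001
grasp_force: 0.2
```

Emit:
{"api": "send_rows", "payload": {
  "motion": [
    {"travel":[-0.03,0,0],"twist":0,"claw":1},
    {"travel":[0,0,0],"twist":0,"claw":1}
  ]
}}

```text
time_s: 12.75
eef_pos: [0.4826, -0.2061, 0.0653]
ee_rot: [-0.0, 0.031, 1.0, 0.0]
force: [-0.8, 0.2, -0.3]
width: -0.002
grasp_force: 0.2
```

Emit:
{"api": "send_rows", "payload": {
  "motion": [
    {"travel":[-0.03,0,0],"twist":0,"claw":1},
    {"travel":[0,0,0],"twist":0,"claw":1}
  ]
}}

```text
time_s: 13.0
eef_pos: [0.4832, -0.2061, 0.0653]
ee_rot: [-0.0, 0.031, 1.0, 0.0]
force: [-6.4, -0.1, 0.6]
width: -0.001
grasp_force: 0.0
```

Emit:
{"api": "send_rows", "payload": {
  "motion": [
    {"travel":[-0.03,0,0],"twist":0,"claw":1},
    {"travel":[0,0,0],"twist":0,"claw":1}
  ]
}}

```text
time_s: 13.25
eef_pos: [0.4841, -0.2062, 0.0654]
ee_rot: [-0.001, 0.031, 1.0, -0.0]
force: [-5.6, -0.3, 1.7]
width: 0.003
grasp_force: 0.3
```

```bash
python3 look.py s6
```

```text
0.02 123 [[0.504, -0.264], [0.527, -0.25], [0.592, -0.194]]
0.04 120 [[0.504, -0.265], [0.531, -0.254], [0.596, -0.204]]
0.06 173 [[0.473, -0.263], [0.53, -0.25], [0.595, -0.21]]
0.08 92 [[0.473, -0.259], [0.531, -0.247], [0.609, -0.204]]
0.1 663 [[0.471, -0.261], [0.56, -0.219], [0.613, -0.166]]
0.12 45 [[0.466, -0.253], [0.471, -0.221], [0.491, -0.167]]
0.14 84 [[0.466, -0.269], [0.473, -0.254], [0.493, -0.192]]
0.16 75 [[0.463, -0.261], [0.474, -0.242], [0.49, -0.214]]
0.18 53 [[0.447, -0.246], [0.475, -0.242], [0.504, -0.201]]
0.2 117 [[0.446, -0.245], [0.463, -0.236], [0.509, -0.195]]
0.22 143 [[0.447, -0.246], [0.465, -0.236], [0.508, -0.195]]
lid_front [(0.71, array([356., 262.]))]
latch_hinge [(0.38, array([404., 343.]))]
latch_end [(0.56, array([402., 346.]))]
jar [(0.76, array([354., 264.]))]
[-5.85790694 -0.3035952   1.29663046]
```

The force jumped to 6 N, so the plate is flat. I back off, rise clear and check.

Emit:
{"api": "send_rows", "payload": {
  "motion": [
    {"travel":[0.5,0,0],"twist":0,"claw":1},
    {"travel":[1,0,0],"twist":0,"claw":1},
    {"travel":[0.5,0,-0.8],"twist":0,"claw":1},
    {"travel":[0,0,-1],"twist":0,"claw":1},
    {"travel":[0,0,-1],"twist":0,"claw":1}
  ]
}}

```text
time_s: 14.12
eef_pos: [0.4237, -0.2023, 0.1504]
ee_rot: [0.0, 0.031, 1.0, -0.0]
force: [0.3, -0.1, 0.1]
width: -0.001
grasp_force: 0.0
```

```bash
python3 look.py s7; python3 - <<'E'
from h import *
p,d,c=snap('side');Q,u,v=cloud(d,c)
for lo,hi in[(.075,.085),(.085,.095),(.095,.105),(.105,.113)]:
    k=(Q[:,0]>.46)&(Q[:,0]<.53)&(abs(Q[:,1]+.205)<.016)&(Q[:,2]>lo)&(Q[:,2]<hi)
    print(lo,k.sum(),np.sort(Q[k,0])[:6].round(4),Q[k].mean(0).round(3))
E
```

```text
0.02 129 [[0.504, -0.263], [0.527, -0.251], [0.593, -0.183]]
0.04 122 [[0.503, -0.264], [0.529, -0.25], [0.595, -0.204]]
0.06 186 [[0.496, -0.263], [0.532, -0.249], [0.597, -0.197]]
0.08 109 [[0.494, -0.259], [0.52, -0.236], [0.612, -0.187]]
0.1 771 [[0.498, -0.261], [0.553, -0.214], [0.611, -0.162]]
lid_front [(0.77, array([346., 244.]))]
latch_hinge [(0.58, array([347., 250.]))]
latch_end [(0.55, array([342., 255.]))]
jar [(0.96, array([353., 263.]))]
[-0.61945981  0.31679569 -0.34350662]
0.075 25 [0.4947 0.4956 0.4959 0.497  0.4972 0.4972] [ 0.503 -0.208  0.079]
0.085 15 [0.4949 0.4961 0.4978 0.4978 0.4978 0.498 ] [ 0.502 -0.207  0.09 ]
0.095 14 [0.4951 0.4965 0.4966 0.4971 0.4971 0.4972] [ 0.498 -0.209  0.101]
0.105 32 [0.496  0.4966 0.4977 0.4978 0.4984 0.4986] [ 0.509 -0.205  0.111]
```

View pics/s7.png

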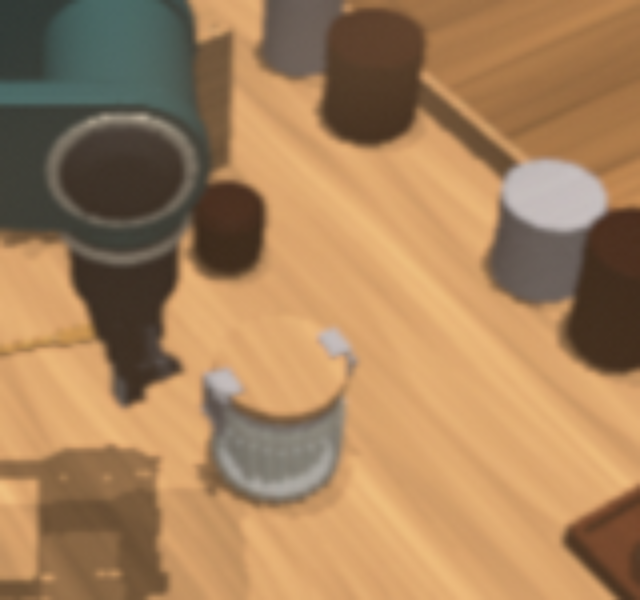

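The latch plate hangs flat and vertical (crop 215,395), and the jar stands in place with its lid shut. Now the bin.

Emit:
{"api": "send_rows", "payload": {
  "motion": [
    {"travel":[0,0.97,0],"twist":-0.87,"claw":1},
    {"travel":[0,0.97,0],"twist":0,"claw":1},
    {"travel":[0,0.97,0],"twist":0,"claw":1},
    {"travel":[0,0.97,0],"twist":0,"claw":1},
    {"travel":[0,0.97,0],"twist":0,"claw":1}
  ]
}}

```text
time_s: 15.05
eef_pos: [0.4224, -0.0561, 0.1483]
ee_rot: [-0.001, -0.014, 1.0, 0.0]
force: [0.8, 0.2, -0.1]
width: -0.001
grasp_force: 0.0
```

Emit:
{"api": "send_rows", "payload": {
  "motion": [
    {"travel":[0,0.97,0],"twist":0,"claw":1},
    {"travel":[0,0.97,0],"twist":0,"claw":1},
    {"travel":[0,0.97,0],"twist":0,"claw":1},
    {"travel":[0,0.97,0],"twist":0,"claw":1},
    {"travel":[0,0.97,0],"twist":0,"claw":1}
  ]
}}

```text
time_s: 15.68
eef_pos: [0.4182, 0.0893, 0.1483]
ee_rot: [-0.001, -0.014, 1.0, -0.0]
force: [0.1, -0.3, 0.1]
width: -0.001
grasp_force: 0.0
```

Emit:
{"api": "send_rows", "payload": {
  "motion": [
    {"travel":[0,0.97,0],"twist":0,"claw":1},
    {"travel":[0,0.97,0],"twist":0,"claw":1},
    {"travel":[0,0.97,0],"twist":0,"claw":1},
    {"travel":[0,0.97,0],"twist":0,"claw":1},
    {"travel":[0,0,0],"twist":0,"claw":1}
  ]
}}

```text
time_s: 16.3
eef_pos: [0.4148, 0.2058, 0.1482]
ee_rot: [-0.001, -0.016, 1.0, -0.0]
force: [-0.8, -0.1, -0.5]
width: 0.001
grasp_force: 0.0
```

Emit:
{"api": "send_rows", "payload": {
  "motion": [
    {"travel":[0,0,0.6],"twist":0,"claw":1},
    {"travel":[0,0,0.55],"twist":0,"claw":1},
    {"travel":[-0.8,0,0],"twist":0,"claw":1},
    {"travel":[-0.8,0,0],"twist":0,"claw":1},
    {"travel":[-0.3,0,0],"twist":0,"claw":1}
  ]
}}

```text
time_s: 16.92
eef_pos: [0.4728, 0.2056, 0.1135]
ee_rot: [-0.001, -0.014, 1.0, -0.0]
force: [-1.4, -0.3, 0.3]
width: -0.001
grasp_force: 0.0
```

Emit:
{"api": "send_rows", "payload": {
  "motion": [
    {"travel":[-0.2,0,0],"twist":0,"claw":1},
    {"travel":[-0.2,0,0],"twist":0,"claw":1},
    {"travel":[-0.2,0,0],"twist":0,"claw":1},
    {"travel":[-0.2,0,0],"twist":0,"claw":1},
    {"travel":[-0.1,0,0],"twist":0,"claw":1}
  ]
}}

```text
time_s: 17.55
eef_pos: [0.4997, 0.2072, 0.1149]
ee_rot: [0.0, -0.014, 1.0, 0.0]
force: [-0.9, -0.3, 1.4]
width: -0.001
grasp_force: 0.6
```

Emit:
{"api": "send_rows", "payload": {
  "motion": [
    {"travel":[-0.1,0,0],"twist":0,"claw":1},
    {"travel":[-0.1,0,0],"twist":0,"claw":1},
    {"travel":[0,0,0],"twist":0,"claw":1}
  ]
}}

```text
time_s: 17.92
eef_pos: [0.5056, 0.2073, 0.1148]
ee_rot: [0.0, -0.014, 1.0, -0.0]
force: [-0.0, -0.1, -0.1]
width: -0.0
grasp_force: 0.0
```

Emit:
{"api": "send_rows", "payload": {
  "motion": [
    {"travel":[-0.04,0,0],"twist":0,"claw":1},
    {"travel":[0,0,0],"twist":0,"claw":1}
  ]
}}

```text
time_s: 18.18
eef_pos: [0.5066, 0.2073, 0.1149]
ee_rot: [-0.0, -0.014, 1.0, -0.0]
force: [0.4, -0.2, 0.1]
width: -0.002
grasp_force: 0.0
```

Emit:
{"api": "send_rows", "payload": {
  "motion": [
    {"travel":[-0.04,0,0],"twist":0,"claw":1},
    {"travel":[0,0,0],"twist":0,"claw":1}
  ]
}}

```text
time_s: 18.42
eef_pos: [0.5068, 0.2073, 0.1146]
ee_rot: [-0.001, -0.014, 1.0, -0.0]
force: [-11.1, -1.7, 1.8]
width: -0.002
grasp_force: 0.0
```

The bin has reached its stop. I back off along the push direction and check.

Emit:
{"api": "send_rows", "payload": {
  "motion": [
    {"travel":[0.3,0,0],"twist":0,"claw":1},
    {"travel":[0.9,0,0],"twist":0,"claw":1},
    {"travel":[1,0,0],"twist":0,"claw":1},
    {"travel":[0.5,0,-1],"twist":0,"claw":1},
    {"travel":[0,0,-1],"twist":0,"claw":1}
  ]
}}

```text
time_s: 19.05
eef_pos: [0.4257, 0.205, 0.1758]
ee_rot: [0.0, -0.015, 1.0, 0.0]
force: [0.4, -0.3, 0.2]
width: -0.0
grasp_force: 0.0
```

```bash
python3 - <<'E'
from h import *
P=[]
for n in['scene','side']:
    p,d,c=snap(n,n+'9'); P.append(cloud(d,c)[0])
P=np.concatenate(P);O=np.load('cloud.npy')
for y in np.arange(.11,.32,.03):
    f=lambda a,b:np.percentile(P[(P[:,1]>y)&(P[:,1]<y+.02)&(P[:,0]>.46)&(P[:,0]<.6)&(P[:,2]>a)&(P[:,2]<b)][:,0],3).round(4)
    print(y.round(2),'case',f(.16,.175),'bin',f(.135,.152))
for nm,b in dict(jar=(.49,.62,-.28,-.14,.02,.08),caddy=(.62,.73,-.03,.09,.02,.1),whisk=(.62,.72,.11,.19,.24,.33),tin=(.56,.68,.43,.55,.02,.11),sj=(.47,.58,-.54,-.42,.02,.1),bowl=(.58,.72,.2,.31,.19,.24),scoop=(.3,.51,-.1,.09,.004,.02)).items():
    g=lambda A:np.percentile(A[np.all([(A[:,i]>b[2*i])&(A[:,i]<b[2*i+1]) for i in range(3)],0)],[2,98],axis=0)[:,:2].mean(0).round(3)
    print(nm,g(O),g(P))
s=cv2.imread('pics/scene9.png')[110:310,210:430];cv2.imwrite('pics/s9c.png',cv2.resize(s,None,fx=3,fy=3))
E
```

```text
0.11 case 0.524 bin 0.5198
0.14 case 0.5245 bin 0.5183
0.17 case 0.5226 bin 0.5178
0.2 case 0.5204 bin 0.517
0.23 case 0.5204 bin 0.5161
0.26 case 0.5199 bin 0.5145
0.29 case 0.5191 bin 0.5156Traceback (most recent call last):
  File "<stdin>", line 8, in <module>
  File "<stdin>", line 7, in <lambda>
    return _quantile_unchecked(
        a, q, axis, out, overwrite_input, method, keepdims, weights)
    return _ureduce(a,
                    func=_quantile_ureduce_func,
    ...<5 lines>...
                    overwrite_input=overwrite_input,
                    method=method)
    r = func(a, **kwargs)
    result = _quantile(arr,
                       quantiles=q,
    ...<2 lines>...
                       out=out,
                       weights=wgt)
    slices_having_nans = np.isnan(arr[-1, ...])
                                  ~~~^^^^^^^^^
IndexError: index -1 is out of bounds for axis 0 with size 0
```

```bash
python3 - <<'E'
from h import *
p,d,c=snap('side','side9'); Q,u,v=cloud(d,c)
n=np.array([np.cos(.028),np.sin(.028)])
w=Q[:,:2]@n
for lo in np.arange(.02,.17,.015):
    k=(Q[:,1]>.125)&(Q[:,1]<.29)&(w>.5)&(w<.55)&(Q[:,2]>lo)&(Q[:,2]<lo+.015)
    e=((Q[:,1]>.29)|((Q[:,1]<.117)))&(Q[:,1]>.1)&(Q[:,1]<.325)&(w>.5)&(w<.55)&(Q[:,2]>lo)&(Q[:,2]<lo+.015)
    print(lo.round(3),k.sum(),np.median(w[k]).round(4) if k.any() else 0,'edge',e.sum(),np.median(w[e]).round(4) if e.any() else 0)
cv2.imwrite('pics/s9c.png',cv2.resize(p[120:250,240:380,::-1],None,fx=4.5,fy=4.5))
O=np.load('cloud.npy')
E
```

```text
0.02 49 0.526 edge 29 0.532
0.035 54 0.5258 edge 26 0.5298
0.05 56 0.5255 edge 27 0.5329
0.065 49 0.5252 edge 24 0.5279
0.08 58 0.525 edge 29 0.5323
0.095 52 0.5244 edge 28 0.5335
0.11 53 0.5243 edge 29 0.5333
0.125 59 0.524 edge 21 0.5321
0.14 78 0.5255 edge 37 0.5288
0.155 205 0.5346 edge 56 0.5336
0.17 26 0.5347 edge 11 0.5409
```

View pics/s9c.png

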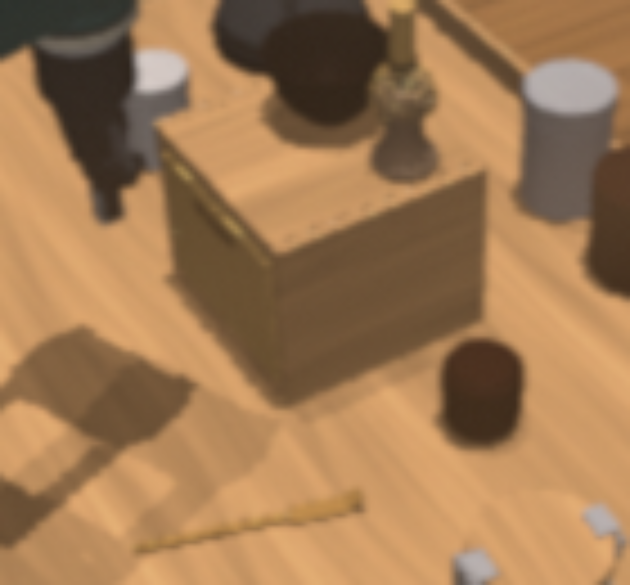

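View pics/scene9.png

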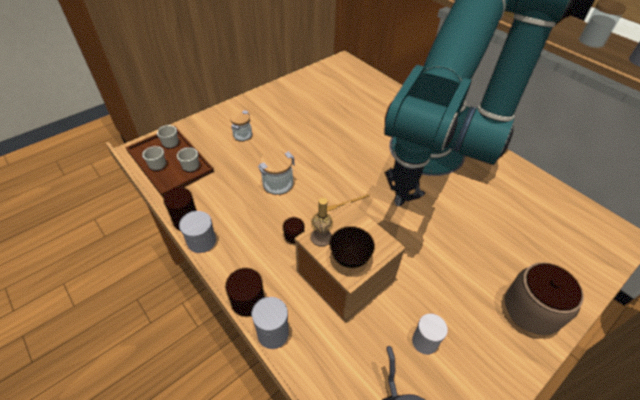

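Everything else stands where it was. The depth shows the bin panel leaning out about 2 mm at the top, probably because the wider part of the finger met the case's lintel first. I'll push again with only the tip on the panel's upper edge, off to one side of the middle notch.

Emit:
{"api": "send_rows", "payload": {
  "motion": [
    {"travel":[0,0.75,0.55],"twist":0,"claw":1},
    {"travel":[0,0.75,0.55],"twist":0,"claw":1},
    {"travel":[-0.9,0,0],"twist":0,"claw":1},
    {"travel":[-0.9,0,0],"twist":0,"claw":1},
    {"travel":[-0.5,0,0],"twist":0,"claw":1}
  ]
}}

```text
time_s: 19.82
eef_pos: [0.495, 0.2518, 0.1407]
ee_rot: [-0.001, -0.014, 1.0, -0.0]
force: [-0.2, -0.3, -1.2]
width: -0.001
grasp_force: 0.0
```

Emit:
{"api": "send_rows", "payload": {
  "motion": [
    {"travel":[-0.15,0,0],"twist":0,"claw":1},
    {"travel":[-0.1,0,0],"twist":0,"claw":1},
    {"travel":[0,0,0],"twist":0,"claw":1}
  ]
}}

```text
time_s: 20.2
eef_pos: [0.5017, 0.2523, 0.142]
ee_rot: [0.0, -0.014, 1.0, 0.0]
force: [-0.3, 0.3, 0.5]
width: 0.0
grasp_force: 0.0
```

Emit:
{"api": "send_rows", "payload": {
  "motion": [
    {"travel":[-0.05,0,0],"twist":0,"claw":1},
    {"travel":[0,0,0],"twist":0,"claw":1}
  ]
}}

```text
time_s: 20.45
eef_pos: [0.5034, 0.2523, 0.1421]
ee_rot: [0.0, -0.014, 1.0, 0.0]
force: [-0.0, 0.3, -0.8]
width: -0.0
grasp_force: 0.0
```

Emit:
{"api": "send_rows", "payload": {
  "motion": [
    {"travel":[-0.05,0,0],"twist":0,"claw":1},
    {"travel":[0,0,0],"twist":0,"claw":1}
  ]
}}

```text
time_s: 20.7
eef_pos: [0.505, 0.2523, 0.1419]
ee_rot: [-0.0, -0.014, 1.0, -0.0]
force: [-0.4, -0.4, -0.8]
width: -0.003
grasp_force: 0.0
```

Emit:
{"api": "send_rows", "payload": {
  "motion": [
    {"travel":[-0.03,0,0],"twist":0,"claw":1},
    {"travel":[0,0,0],"twist":0,"claw":1}
  ]
}}

```text
time_s: 20.95
eef_pos: [0.5059, 0.2524, 0.1419]
ee_rot: [-0.0, -0.014, 1.0, -0.0]
force: [-0.5, -0.2, -0.1]
width: 0.002
grasp_force: 0.0
```

Emit:
{"api": "send_rows", "payload": {
  "motion": [
    {"travel":[-0.03,0,0],"twist":0,"claw":1},
    {"travel":[0,0,0],"twist":0,"claw":1}
  ]
}}

```text
time_s: 21.2
eef_pos: [0.5069, 0.2524, 0.1419]
ee_rot: [0.0, -0.014, 1.0, 0.0]
force: [0.4, -0.5, 0.3]
width: 0.002
grasp_force: 0.1
```

Emit:
{"api": "send_rows", "payload": {
  "motion": [
    {"travel":[-0.03,0,0],"twist":0,"claw":1},
    {"travel":[0,0,0],"twist":0,"claw":1}
  ]
}}

```text
time_s: 21.45
eef_pos: [0.5078, 0.2524, 0.1419]
ee_rot: [0.0, -0.014, 1.0, -0.0]
force: [-0.8, 1.1, 1.2]
width: 0.003
grasp_force: 0.0
```

Emit:
{"api": "send_rows", "payload": {
  "motion": [
    {"travel":[-0.03,0,0],"twist":0,"claw":1},
    {"travel":[0,0,0],"twist":0,"claw":1}
  ]
}}

```text
time_s: 21.7
eef_pos: [0.5084, 0.2525, 0.1419]
ee_rot: [-0.0, -0.014, 1.0, -0.0]
force: [-6.0, -1.1, 2.7]
width: 0.004
grasp_force: 2.6
```

Emit:
{"api": "send_rows", "payload": {
  "motion": [
    {"travel":[-0.03,0,0],"twist":0,"claw":1},
    {"travel":[0,0,0],"twist":0,"claw":1}
  ]
}}

```text
time_s: 21.95
eef_pos: [0.5083, 0.2525, 0.1419]
ee_rot: [-0.001, -0.015, 1.0, -0.0]
force: [-16.6, -1.4, 5.4]
width: -0.001
grasp_force: 7.7
```

Emit:
{"api": "send_rows", "payload": {
  "motion": [
    {"travel":[-0.03,0,0],"twist":0,"claw":1},
    {"travel":[0,0,0],"twist":0,"claw":1}
  ]
}}

```text
time_s: 22.2
eef_pos: [0.5084, 0.2524, 0.1419]
ee_rot: [-0.003, -0.015, 1.0, -0.0]
force: [-25.5, -3.8, 12.1]
width: 0.002
grasp_force: 12.7
```

Emit:
{"api": "send_rows", "payload": {
  "motion": [
    {"travel":[0.3,0,0],"twist":0,"claw":1},
    {"travel":[0.9,0,0],"twist":0,"claw":1},
    {"travel":[1,0,0],"twist":0,"claw":1},
    {"travel":[0.5,0,-1],"twist":0,"claw":1},
    {"travel":[0,0,-1],"twist":0,"claw":1}
  ]
}}

```text
time_s: 22.82
eef_pos: [0.4285, 0.2501, 0.2028]
ee_rot: [0.0, -0.015, 1.0, 0.0]
force: [0.1, 0.5, -1.2]
width: -0.001
grasp_force: 0.0
```

```bash
python3 - <<'E'
from h import *
p,d,c=snap('side','side10'); Q,u,v=cloud(d,c)
w=Q[:,:2]@np.array([np.cos(.028),np.sin(.028)])
for lo in np.arange(.02,.17,.015):
    k=(Q[:,1]>.125)&(Q[:,1]<.29)&(w>.5)&(w<.55)&(Q[:,2]>lo)&(Q[:,2]<lo+.015)
    print(lo.round(3),k.sum(),np.median(w[k]).round(4) if k.any() else 0)
k=(Q[:,1]>.125)&(Q[:,1]<.29)&(w>.5)&(w<.53)&(Q[:,2]>.152)&(Q[:,2]<.168); print('lintel',k.sum(),np.median(w[k]))
print(env.__dict__ if hasattr(env,'__dict__') else '', monitor.sense()['force'])
cv2.imwrite('pics/s10c.png',cv2.resize(p[120:290,240:410,::-1],None,fx=3.5,fy=3.5))
E
```

```text
0.02 56 0.5261
0.035 52 0.5261
0.05 49 0.5257
0.065 60 0.5262
0.08 54 0.5261
0.095 55 0.5258
0.11 60 0.5261
0.125 63 0.5262
0.14 60 0.527
0.155 209 0.5342
0.17 22 0.537
lintel 70 0.5266531156210663
{} [0.49686112 0.6425942  5.06405768]
```

View pics/s10c.png

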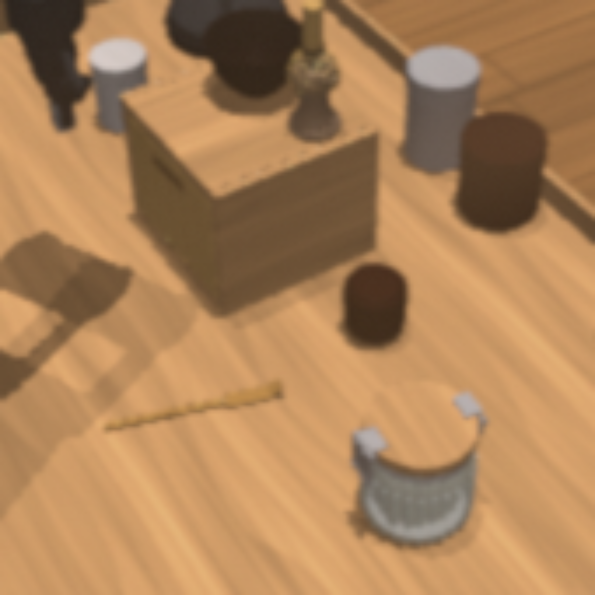

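The panel now measures vertical and flush with the lintel. The jar is shut and latched (365,450), and nothing else has moved.

```bash
python3 -c "
from station import job; print(job.sign_off())"
```

```text
the job is handed in; nothing more can be done
None
```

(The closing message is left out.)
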